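# Turn the carousel to bring the cartridge to the pointer

## Robot

A 6-joint arm with a two-finger parallel gripper is mounted at the origin on the work surface. World frame = base frame: x ahead of the robot, y to its left, z up, the work surface at z = 0. Lengths are in m, angles in rad, forces in N, time in s.
With the tool pointing down it reaches from about 0.3 to 0.775 m from the base axis. Payload 14.6 kg.
Tool frame: the origin (TCP) lies midway between the tips of the shut fingers; the grasp point (between the pads) lies 19 mm behind it (ctrl.pinch_z is the distance from the TCP to the grasp point, in m); z points along the fingers, y is the line along which they close (so a half turn about z gives the same grasp; the last joint's range is limited). The gripper opens to 94 mm and grips with 3 to 60 N. Pads are 16 mm wide; open, the fingers measure 119 mm over their backs; the gripper's body (75 mm by 177 mm) begins 78 mm behind the grasp point.
Start: joints at [-1.275, 0.3, 1.521, -0, 1.321, -0.067], TCP at [0.195, -0.514, 0.205] pointing down, gripper open.
Joint ranges: [-3.03, 3.03], [-0.79, 2.21], [0.23, 2.52], [-1.04, 4.18], [0, 3.07], [-2.55, 2.55]. Speed limits (rad/s): [2.22, 2.22, 2.57, 3.14, 3.14, 3.14].

## Interface

Orientations are given as [roll, pitch, yaw] about the fixed x, y, z axes, in that order (R = Rz(yaw) Ry(pitch) Rx(roll)).
In Python, from station import ctrl gives the robot as it stands.
- The arm moves only by the tool jog_arm, never from a script. Its argument "motion" is a list of rows, each a list of 7 numbers: the shift along the tool's x, y, z in m, then the turn, a rotation vector about the tool's x, y, z in rad, then the opening, from -1 (shut) to 1 (fully open). In form: [[tx, ty, tz, rx, ry, rz, gripper], ...]. A call has 1 to 5 rows; each row shifts and turns the commanded pose from where the row before left it, along the tool's axes as they then stand; what a row does not reach is not made up. A row lasts 1/10 s, in which the tool goes at most 50 mm and 8.59 degrees, less where a joint would pass 70% of its speed; a pose out of reach is approached as far as the arm can. A call is refused whole if a number of a shift passes 0.05 or a number of a turn 0.15, either way. A call with a gripper value outside its range is refused whole. The fingers move at their own pace and stop on an object; "squeeze" is the grip in N (left out, the last holds). Time passes only in rows, so rows that do not move let the fingers close. It gives the time, the measured TCP pose, the force, the opening and the grip force at its end, in the units of the state.
- ctrl.get_obs(): the state, without advancing time (a new reading comes with each control period).
- ctrl.camera(name): name is "scene" or "top" or "wrist"; returns the picture (480x640x3 uint8, red, green, blue); there is no depth.
- ctrl.camera_model(name): a dict with "intrinsics" (3x3 intrinsics, pixels), "k1" (the pictures are not rectified: a ray, as slopes to the right and down, at radius r is drawn at 1 + k1 r^2 times it, then the intrinsics apply), "rvec" (rotation vector, rad) and "tvec" (3), from world to camera coordinates, as OpenCV has them. Camera axes: x right, y down, z forward; pixel columns grow to the right and rows downward; lengths in m; the calibration is good to about 2 mm. A picture is of the moment at which its call begins: read the wrist's pose just before it. camera_model takes no time and is no camera call; for the wrist camera it gives the pose at the moment of the call.
- ctrl.hand_in(): hands the job in; it is judged then, once.
The state is a dict: "time_s": time; "qpos": joint angles; "joint_vel": joint speeds; "tau": joint torques, N m; "ee_pos": TCP position; "eef_rot": TCP orientation; "force": force on the tool from outside, world axes, zero at the start; "moment": the same for the moment, N m; "grip_width": finger opening in m; "grip_force": force on a finger pad.
Only numpy, scipy, OpenCV 4.12 (cv2) and the standard library are available. Lean on these libraries where they do the work, as an engineer would, in place of code of your own. Each camera call takes 0.05 s, during which the arm holds its last target. There are 200 camera calls.

## Task

Push the blue tabs on the rim of the aluminium carousel on the windowsill to turn it until the black cartridge with the orange cap stands at the front, squarely in line with the red pointer on the carousel's foot, and leave it standing still there. Do not touch, lift or tip anything that stands on the carousel, and leave the mug and the tweezer on the sill where they are.

Things in the scene. Friction and masses are not known exactly. Their poses are not given: they have to be found in the camera images.
- carousel: Fixed foot of the carousel, a black disc 170 mm across. Origin on the turning axis at sill height. Its own -x axis is the front, towards the robot within 0.6 rad: there a black arm with a red pointer, 22 mm wide, runs out along -x from 75 to 158 mm from the axis, at most 14 mm high. Otherwise the space below the tabs is open.
- platter (a joint): Angle of the turning tin-grey tray on the foot (rad, positive anticlockwise from above), free for several turns either way; stiff, about 1.5 N at a tab, and it stays where it is left. The tray is a disc 190 mm across, top 40 mm above the sill, rim 4 mm higher. The things on it are loose and turn with it; their places are not tied to the joint value.
- tab (a point): Centre of one of six like upright blue tabs standing radially on the tray's rim, 60 degrees apart: at joint value q they lie at q + k x 60 degrees (k = 0 to 5; this one k = 0) anticlockwise from the foot's +x axis. Each is a plate 6 mm thick, from 92 to 128 mm from the axis and from 30 to 78 mm above the sill. This point is 110 mm out, 54 mm up.
- cartridge: Black plastic cartridge with an orange cap: upright cylinder 30 mm across (cap 32 mm), 45 mm tall; the thing to be brought to the front. Stands loose on the turning tray, about 50 to 61 mm from its axis; origin at the centre of its underside (40 mm above the sill), z up.
- cup: Small frosted glass cup, 38 mm across at its rim, 42 mm tall, open upwards. Stands loose on the turning tray, about 50 to 61 mm from its axis; origin at the centre of its underside (40 mm above the sill), z up.
- block: Wooden alignment block, 30 x 30 x 36 mm tall, with a dark line across its top. Stands loose on the turning tray, about 50 to 61 mm from its axis; origin at the centre of its underside (40 mm above the sill), z up.
- canister: Black canister with a grey cap: upright cylinder 30 mm across, 45 mm tall; looks like the cartridge but for the cap. Stands loose on the turning tray, about 50 to 61 mm from its axis; origin at the centre of its underside (40 mm above the sill), z up.
- jar: Amber glass jar with a white cap, 34 mm across, 45 mm tall. Stands loose on the turning tray, about 50 to 61 mm from its axis; origin at the centre of its underside (40 mm above the sill), z up.
- tweezer: Stainless steel tweezer, 138 mm long, 22 mm wide, 8 mm thick, lying loose on the sill to the robot's right of the carousel, along its x axis; origin at mid-length on the sill.
- mug: Blue ceramic mug, 80 mm across, 90 mm tall, loose on the sill to the robot's left of the carousel; origin at the centre of its underside.
Not all that is in view belongs to the job. Leave any green or pink look-alike of the jar alone.

How it is judged:
By the outcome, as a careful person would: the job done as asked, in the order asked, and still so for the second after the job is handed in, with the robot touching nothing.
It also fails if it takes over 48 s, if anything falls off the work surface, if the arm or the gripper's body presses on something with over 40 N, if the wrist force passes 120 N, or if a joint passes its speed limit or range.

## Working session

There is one attempt and no reset: what is moved stays moved. The work goes in short steps, Python scripts to look and compute and a tool call to move; the robot and the scene stay as the last step left them, time stands still between calls to the robot, and variables do not carry over. Pictures are saved under pics/ and viewed, at most 10 in all, crops included, and the job is handed in when it is done.

Besides the shell and the picture viewer there is one more tool, called as a command line: name --pt "numbers of a row" for each row, then --argument value for the rest. jog_arm: Moves the arm, as the interface text tells. Its arguments: {"type":"object","properties":{"motion":{"type":"array"},"squeeze":{"type":"number"}},"required":["motion"]}

```bash
mkdir -p pics; ls
cat > h.py <<'E'
import numpy as np, cv2
from station import ctrl
def snap(n,f):
    im=ctrl.camera(n); cv2.imwrite('pics/'+f,im[:,:,::-1]); return im
def ray(m,uv):
    K=np.array(m['intrinsics']);k=m['k1']
    p=cv2.undistortPoints(np.array([[uv]],float),K,np.array([k,0,0,0.]))[0,0]
    R=cv2.Rodrigues(np.array(m['rvec'],float))[0];t=np.array(m['tvec'],float).ravel()
    return -R.T@t, R.T@np.array([p[0],p[1],1])
def onz(m,uv,z):
    c,d=ray(m,uv); return c+d*(z-c[2])/d[2]
def proj(m,P):
    return cv2.projectPoints(np.array(P,float).reshape(-1,3),np.array(m['rvec'],float),np.array(m['tvec'],float),np.array(m['intrinsics']),np.array([m['k1'],0,0,0.]))[0][:,0]
E
python3 - <<'E'
from h import *
a=snap('top','t0.png');b=snap('scene','s0.png')
o=ctrl.get_obs();print(o['time_s'],o['ee_pos'],o['eef_rot'],o['grip_width'])
for n in('top','scene'):print(n,ray(ctrl.camera_model(n),(320,240)))
E
```

```text
pics
0.1 [ 0.19512321 -0.5139912   0.20494734] [-3.14060337e+00 -7.68413643e-05  3.62782896e-01] 0.09416863724899584
top (array([0.43336783, 0.00824265, 1.30985874]), array([ 0.09019048,  0.0136785 , -0.99588635]))
scene (array([ 1.05878691, -0.1492489 ,  0.84514743]), array([-0.50200041,  0.17264282, -0.8477885 ]))
```

View pics/t0.png

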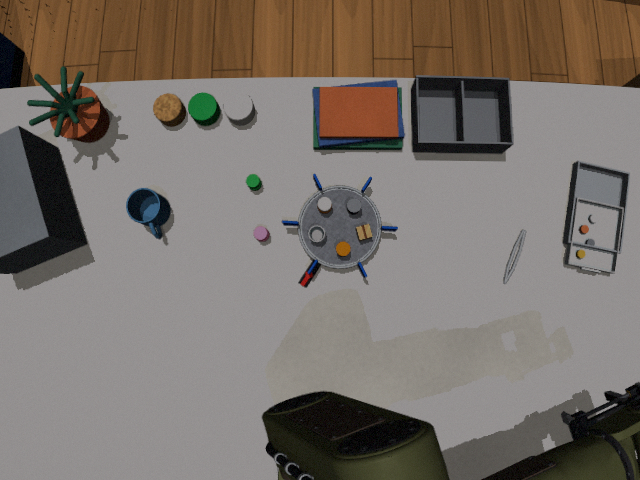

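View pics/s0.png

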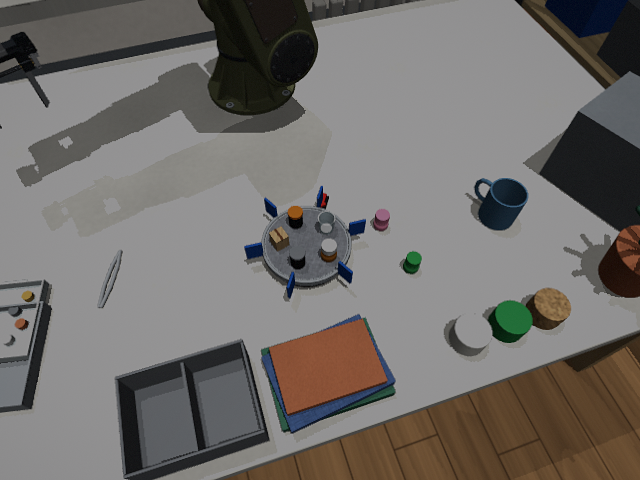

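The top view shows the carousel axis near (340,228), the red pointer at (309,274), the orange cap at (343,249) and six blue tabs. The candidates are the orange cap (343,249) on the tray, the grey-cap canister (354,205) and the orange bit in the far tray (584,230). The first fits, as it is on the carousel and has an orange cap over black in the scene view at (295,215).

```bash
cat >> h.py <<'E'
def blobs(hsv,lo,hi,box,amin=8):
    m=cv2.inRange(hsv,np.array(lo),np.array(hi)); z=np.zeros_like(m);x0,y0,x1,y1=box;z[y0:y1,x0:x1]=m[y0:y1,x0:x1]
    n,l,s,c=cv2.connectedComponentsWithStats(z)
    return [(c[i],s[i,4],np.argwhere(l==i)[:,::-1]) for i in range(1,n) if s[i,4]>=amin]
def measure(im,m,C=None,show=True):
    hsv=cv2.cvtColor(im,cv2.COLOR_RGB2HSV);box=(265,155,420,310)
    tabs=[onz(m,b[0],.07)[:2] for b in blobs(hsv,(105,120,40),(125,255,255),box,15)]
    red=[(b[1],onz(m,b[0],.012)[:2]) for b in blobs(hsv,(0,170,90),(5,255,255),box)]+[(b[1],onz(m,b[0],.012)[:2]) for b in blobs(hsv,(175,170,90),(180,255,255),box)]
    org=[(b[1],b[0],onz(m,b[0],.085)[:2]) for b in blobs(hsv,(9,180,120),(20,255,255),box,40)]
    return tabs,red,org
E
python3 - <<'E'
from h import *
im=cv2.imread('pics/t0.png')[:,:,::-1].copy();m=ctrl.camera_model('top')
t,r,o=measure(im,m);print('tabs',np.round(t,4).tolist());print('red',r);print('org',o)
T=np.array(t)
# circle fit
A=np.c_[2*T,np.ones(len(T))];s=np.linalg.lstsq(A,(T**2).sum(1),rcond=None)[0];C=s[:2];print('C',C,'r',np.sqrt(s[2]+C@C))
d=T-C;print(np.round(np.degrees(np.arctan2(d[:,1],d[:,0])),1),np.round(np.hypot(*d.T),4))
for _,p in r: print('ptr',np.degrees(np.arctan2(*(p-C)[::-1])),np.hypot(*(p-C)))
for _,_,p in o: print('org',np.degrees(np.arctan2(*(p-C)[::-1])),np.hypot(*(p-C)))
cv2.imwrite('pics/c0.png',cv2.resize(im[160:300,270:415,::-1],None,fx=4,fy=4,interpolation=cv2.INTER_CUBIC))
E
```

```text
tabs [[0.6782, 0.0327], [0.6722, -0.0777], [0.5854, 0.0914], [0.5742, -0.1264], [0.4879, 0.042], [0.4822, -0.0674]]
red [(np.int32(52), array([0.46080698, 0.06026423]))]
org [(np.int32(155), array([342.74193548, 248.41290323]), array([ 0.52606808, -0.02442709]))]
C [ 0.58028773 -0.01753898] r 0.10967102945788307
[  27.2  -33.2   87.3  -93.2  147.2 -153. ] [0.1101 0.1099 0.109  0.1091 0.1099 0.11  ]
ptr 146.92871941927342 0.14257976876305994
org -172.75987874356625 0.054655435483446035
```

View pics/c0.png

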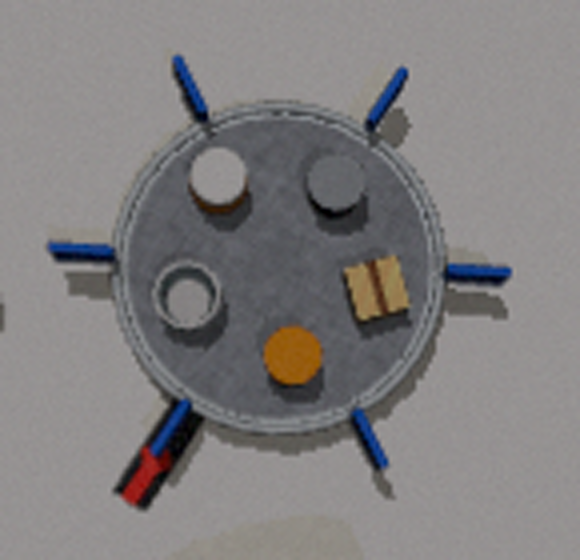

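Crop confirms: orange cap over black at -172.8°, front-left in the tray. Pointer bears about 146.9°, so the tray must turn about 40° clockwise. I will push the tab at 207° with shut fingers.

jog_arm --pt "0.0283 -0.0194 0 0 0 0 -1" --pt "0.0283 -0.0194 0 0 0 0 -1" --pt "0.0283 -0.0194 0 0 0 0 -1" --pt "0.0283 -0.0194 0 0 0 0 -1" --pt "0.0283 -0.0194 0 0 0 0 -1"

```text
time_s: 0.6
ee_pos: [0.2935, -0.372, 0.2052]
eef_rot: [-3.141, 0.0, 0.363]
force: [0.7, 0.4, 0.1]
grip_width: 0.0575
grip_force: 0.0
```

jog_arm --pt "0.0283 -0.0194 0 0 0 0 -1" --pt "0.0283 -0.0194 0 0 0 0 -1" --pt "0.0283 -0.0194 0 0 0 0 -1" --pt "0.0283 -0.0194 0 0 0 0 -1" --pt "0.0283 -0.0194 0 0 0 0 -1"

```text
time_s: 1.1
ee_pos: [0.3914, -0.231, 0.2053]
eef_rot: [-3.141, 0.0, 0.363]
force: [0.3, 0.1, 0.1]
grip_width: 0.0178
grip_force: 0.0
```

jog_arm --pt "0.0283 -0.0194 0 0 0 0 -1" --pt "0.0283 -0.0194 0 0 0 0 -1" --pt "0 0 0 0 0 -0.106 -1" --pt "0 0 0 0 0 -0.106 -1" --pt "0 0 0 0 0 -0.106 -1"

```text
time_s: 1.6
ee_pos: [0.4301, -0.1757, 0.2052]
eef_rot: [-3.141, 0.0, 0.686]
force: [0.5, 0.5, -1.0]
grip_width: -0.0
grip_force: 0.0
```

jog_arm --pt "0.0328 -0.0093 0 0 0 0 -1" --pt "0.0328 -0.0093 0 0 0 0 -1" --pt "0.0328 -0.0093 0 0 0 0 -1" --pt "0 0 0.03 0 0 0 -1" --pt "0 0 0.03 0 0 0 -1"

```text
time_s: 2.1
ee_pos: [0.4894, -0.0916, 0.1447]
eef_rot: [3.141, -0.001, 0.683]
force: [-0.1, -1.2, 0.1]
grip_width: 0.0006
grip_force: 0.0
```

Run:
```python
from h import *
a=snap('top','t1.png')
cv2.imwrite('pics/c1.png',cv2.resize(a[140:320,250:440,::-1],None,fx=3,fy=3,interpolation=cv2.INTER_CUBIC))
w=snap('wrist','w1.png')
print(ctrl.get_obs()['ee_pos'])
```

```text
[ 0.48719572 -0.09173711  0.14210092]
```

View pics/w1.png

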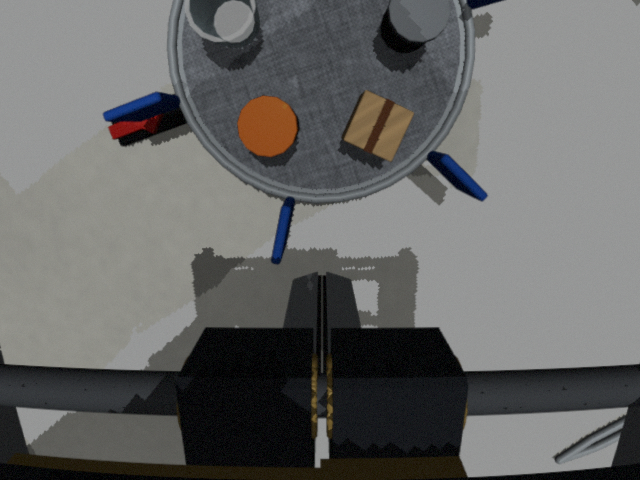

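The wrist view shows the target tab at (283,230), the fingertips at (322,275) just right of it with a gap, the orange cap at (268,126), and the pointer at (135,128). The descent is clear.

jog_arm --pt "0 0 0.024 0 0 0 -1" --pt "0 0 0.024 0 0 0 -1" --pt "0 0 0.024 0 0 0 -1" --pt "0 0 0.024 0 0 0 -1" --pt "0 0 0 0 0 0 -1"

```text
time_s: 2.7
ee_pos: [0.4881, -0.0924, 0.0483]
eef_rot: [-3.139, 0.002, 0.68]
force: [0.7, -1.1, 0.4]
grip_width: 0.0002
grip_force: 0.0
```

jog_arm --pt "0.0001 -0.0041 0 0 0 0.035 -1" --pt "0.0001 -0.0041 0 0 0 0.035 -1" --pt "0.0001 -0.0041 0 0 0 0.035 -1" --pt "0.0001 -0.0041 0 0 0 0.035 -1" --pt "0.0001 -0.0041 0 0 0 0.035 -1"

```text
time_s: 3.2
ee_pos: [0.4785, -0.0758, 0.0517]
eef_rot: [3.14, -0.001, 0.504]
force: [-0.8, -1.5, -0.9]
grip_width: 0.0002
grip_force: 0.8
```

jog_arm --pt "0.0001 -0.0041 0 0 0 0.035 -1" --pt "0.0001 -0.0041 0 0 0 0.035 -1" --pt "0.0001 -0.0041 0 0 0 0.035 -1" --pt "0.0001 -0.0041 0 0 0 0.035 -1" --pt "0.0001 -0.0041 0 0 0 0.035 -1"

```text
time_s: 3.7
ee_pos: [0.4703, -0.0569, 0.0517]
eef_rot: [3.14, -0.002, 0.329]
force: [-1.4, -2.4, 0.1]
grip_width: 0.0004
grip_force: 0.8
```

```bash
cat >> h.py <<'E'
C=np.array([.5803,-.0175])
def wm(f):
    m=ctrl.camera_model('wrist'); im=snap('wrist',f); hsv=cv2.cvtColor(im,cv2.COLOR_RGB2HSV); box=(0,0,640,480)
    an=lambda p:(round(float(np.degrees(np.arctan2(*(p-C)[::-1])))%360,1),round(float(np.hypot(*(p-C))),4))
    for nm,rs,z,a in(('red',[((0,170,60),(5,255,255)),((175,170,60),(180,255,255))],.013,60),('org',[((6,170,100),(18,255,255))],.085,500),('tab',[((105,150,50),(125,255,255))],.054,200)):
        for lo,hi in rs:
            for c,n,p in blobs(hsv,lo,hi,box,a): print(nm,n,np.round(c),an(onz(m,c,z)[:2]))
def tm(f):
    m=ctrl.camera_model('top'); t,r,o=measure(snap('top',f),m)
    an=lambda p:(round(float(np.degrees(np.arctan2(*(p-C)[::-1])))%360,1),round(float(np.hypot(*(p-C))),4))
    print('top tabs',[an(p) for p in t],'red',[an(p) for _,p in r],'org',[an(p) for _,_,p in o])
E
python3 - <<'E'
from h import *
wm('w2.png');tm('t2.png')
E
```

```text
red 1473 [111. 210.] (146.9, 0.1392)
org 6937 [241. 143.] (171.5, 0.056)
tab 1300 [ 40. 135.] (130.2, 0.1257)
tab 1274 [548. 190.] (253.1, 0.1194)
tab 947 [282. 285.] (190.6, 0.1126)
top tabs [(12.3, 0.11), (311.9, 0.1089), (72.6, 0.1096), (252.0, 0.1092), (132.7, 0.1095)] red [(147.3, 0.1372)] org [(164.2, 0.0527)]
```

jog_arm --pt "0.0001 -0.0041 0 0 0 0.035 -1" --pt "0.0001 -0.0041 0 0 0 0.035 -1" --pt "0.0001 -0.0041 0 0 0 0.035 -1" --pt "0.0001 -0.0041 0 0 0 0.035 -1" --pt "0.0001 -0.0041 0 0 0 0.035 -1"

```text
time_s: 4.3
ee_pos: [0.4653, -0.037, 0.0509]
eef_rot: [3.141, -0.001, 0.155]
force: [-0.3, -1.2, 0.5]
grip_width: 0.0007
grip_force: 0.8
```

jog_arm --pt "0.0001 -0.0041 0 0 0 0.035 -1" --pt "0.0001 -0.0041 0 0 0 0.035 -1" --pt "0.0001 -0.0041 0 0 0 0.035 -1" --pt "0.0001 -0.0041 0 0 0 0.035 -1" --pt "0 0 0 0 0 0 -1"

```text
time_s: 4.8
ee_pos: [0.464, -0.0203, 0.0507]
eef_rot: [3.141, -0.001, 0.016]
force: [-1.3, 0.9, 0.3]
grip_width: 0.0002
grip_force: 0.0
```

Run:
```python
from h import *
wm('w3.png');tm('t3.png')
```

```text
red 1420 [175. 265.] (146.9, 0.1392)
org 7018 [243. 144.] (153.5, 0.0563)
tab 1316 [ 40. 132.] (111.7, 0.1253)
tab 1364 [548. 196.] (233.9, 0.1194)
tab 958 [281. 288.] (172.0, 0.1136)
top tabs [(353.3, 0.1094), (53.9, 0.1087), (293.1, 0.1102), (113.9, 0.1108), (233.3, 0.1069)] red [] org [(153.9, 0.0518)]
```

View pics/w3.png

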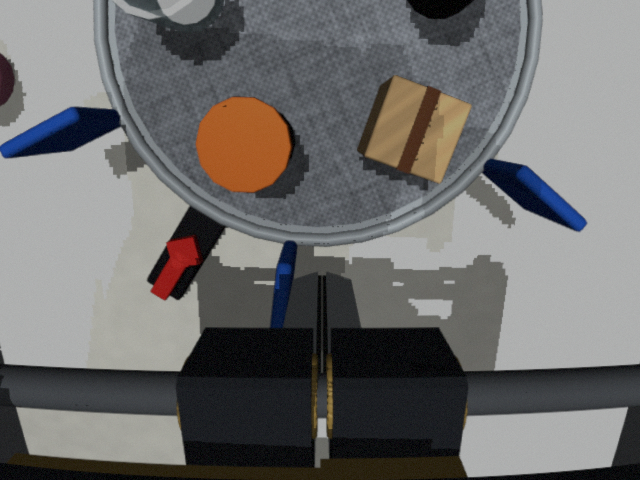

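The wrist view shows the orange cap at (243,144) and the pointer at (175,265). About 6.5° remain.

jog_arm --pt "0.0001 -0.0041 0 0 0 0.035 -1" --pt "0.0001 -0.0041 0 0 0 0.035 -1" --pt "0 -0.003 0 0 0 0.025 -1" --pt "0 0 0 0 0 0 -1" --pt "0 0 0 0 0 0 -1"

```text
time_s: 5.4
ee_pos: [0.4639, -0.0093, 0.0497]
eef_rot: [-3.142, -0.0, -0.078]
force: [-0.1, -0.4, 0.5]
grip_width: 0.0007
grip_force: 0.0
```

```bash
cat >> h.py <<'E'
def axis(f):
    # pointer line: all red pixels and black-arm ends on the sill plane; tray centre from rim not needed
    m=ctrl.camera_model('wrist'); im=snap('wrist',f); hsv=cv2.cvtColor(im,cv2.COLOR_RGB2HSV)
    return m,im,hsv
E
python3 - <<'E'
from h import *
wm('w4.png');tm('t4.png')
E
```

```text
red 1221 [195. 277.] (146.7, 0.1397)
org 7121 [243. 143.] (148.2, 0.0564)
tab 1343 [ 39. 130.] (106.2, 0.1252)
tab 1428 [548. 196.] (228.3, 0.1189)
tab 953 [281. 288.] (166.6, 0.114)
top tabs [(347.7, 0.1091), (48.3, 0.1092), (287.6, 0.1108), (108.4, 0.1095), (227.9, 0.1089)] red [] org [(148.4, 0.0536)]
```

jog_arm --pt "0 0.012 0 0 0 0 -1" --pt "0 0 0 0 0 0 -1" --pt "0 0 -0.03 0 0 0 -1" --pt "0 0 -0.04 0 0 0 -1" --pt "0 0 -0.04 0 0 0 -1"

```text
time_s: 6.0
ee_pos: [0.4623, -0.0214, 0.1606]
eef_rot: [-3.142, 0.001, -0.08]
force: [1.0, -0.1, 0.3]
grip_width: 0.0003
grip_force: 0.0
```

jog_arm --pt "-0.04 0 0 0 0 0 -1" --pt "-0.04 0 0 0 0 0 -1" --pt "-0.03 0 0 0 0 0 -1" --pt "0 0 0 0 0 0 -1" --pt "0 0 0 0 0 0 -1"

```text
time_s: 6.5
ee_pos: [0.3535, -0.0126, 0.1599]
eef_rot: [3.142, -0.001, -0.079]
force: [0.2, 0.4, -0.8]
grip_width: 0.0003
grip_force: 0.0
```

Run:
```python
from h import *
wm('w5.png');tm('t5.png');snap('scene','s5.png')
# refined centres
for n,f in(('top','t5.png'),):
    im=cv2.imread('pics/'+f)[:,:,::-1].copy();m=ctrl.camera_model(n);T=np.array(measure(im,m)[0]);print(T.mean(0),len(T))
```

```text
red 801 [214.  83.] (147.1, 0.1396)
tab 556 [273.  51.] (165.7, 0.1095)
top tabs [(347.7, 0.1097), (48.1, 0.1095), (287.6, 0.1109), (108.3, 0.1096), (227.7, 0.1105), (168.0, 0.1102)] red [(147.2, 0.1374)] org [(148.7, 0.0544)]
[ 0.57984291 -0.01789188] 6
```

View pics/w5.png

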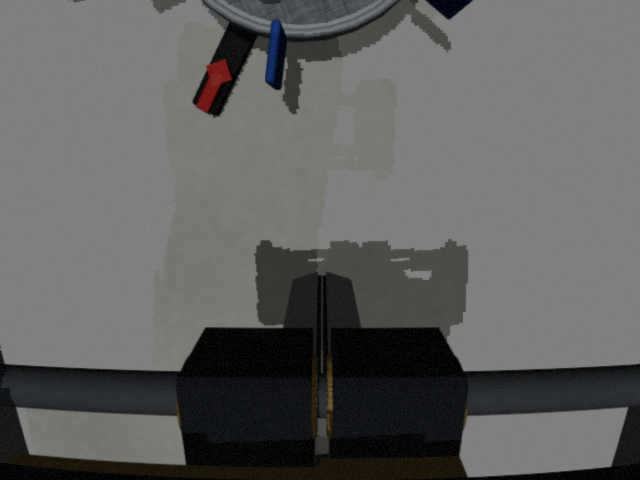

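The wrist view shows the pointer at (214,83), clear of the tab at (273,55). All views put the cap about 1.2° short of the pointer, so one small nudge more.

jog_arm --pt "0.04 0 0 0 0 0 -1" --pt "0.04 0 0 0 0 0 -1" --pt "0.03 0 0 0 0 0 -1" --pt "0 0 0.04 0 0 0 -1" --pt "0 0 0.04 0 0 0 -1"

```text
time_s: 7.15
ee_pos: [0.4641, -0.0212, 0.078]
eef_rot: [3.142, -0.001, -0.079]
force: [-0.6, -0.5, -0.3]
grip_width: 0.0004
grip_force: 0.0
```

jog_arm --pt "0 0 0.03 0 0 0 -1" --pt "0 0 0 0 0 0 -1" --pt "0 -0.006 0 0 0 0 -1" --pt "0 -0.005 0 0 0 0 -1" --pt "0 -0.0012 0 0 0 0.01 -1"

```text
time_s: 7.65
ee_pos: [0.4648, -0.0085, 0.051]
eef_rot: [3.141, -0.003, -0.089]
force: [0.6, -2.2, 2.0]
grip_width: 0.0002
grip_force: 0.7
```

jog_arm --pt "0 -0.0012 0 0 0 0.011 -1" --pt "0 -0.0012 0 0 0 0 -1" --pt "0 0 0 0 0 0 -1" --pt "0 0 0 0 0 0 -1"

```text
time_s: 8.05
ee_pos: [0.4639, -0.0065, 0.0495]
eef_rot: [-3.141, 0.0, -0.1]
force: [0.3, -0.3, 0.7]
grip_width: 0.0006
grip_force: 0.0
```

Run:
```python
from h import *
wm('w6.png');tm('t6.png')
```

```text
red 1189 [202. 279.] (146.8, 0.1396)
org 7152 [243. 143.] (146.9, 0.0564)
tab 1361 [ 38. 130.] (104.9, 0.1253)
tab 1447 [548. 195.] (226.9, 0.1187)
tab 953 [281. 288.] (165.2, 0.1141)
top tabs [(346.4, 0.1103), (46.9, 0.1109), (286.2, 0.1098), (106.9, 0.1095), (226.4, 0.1081)] red [] org [(147.3, 0.0539)]
```

Aligned: the cap bears 146.9–147.3° and the pointer 146.8–147.2°. I'll retreat and check.

jog_arm --pt "0 0.012 0 0 0 0 -1" --pt "0 0 0 0 0 0 -1" --pt "0 0 -0.03 0 0 0 -1" --pt "0 0 -0.04 0 0 0 -1" --pt "0 0 -0.04 0 0 0 -1"

```text
time_s: 8.65
ee_pos: [0.4623, -0.0187, 0.1606]
eef_rot: [-3.142, 0.001, -0.101]
force: [0.5, -0.4, -0.0]
grip_width: 0.0008
grip_force: 0.0
```

jog_arm --pt "-0.04 0 0 0 0 0 -1" --pt "-0.04 0 0 0 0 0 -1" --pt "-0.03 0 0 0 0 0 -1" --pt "0 0 0 0 0 0 -1" --pt "0 0 0 0 0 0 -1"

```text
time_s: 9.15
ee_pos: [0.3537, -0.0077, 0.1599]
eef_rot: [3.142, -0.001, -0.101]
force: [-0.3, -0.1, 0.4]
grip_width: 0.0005
grip_force: 0.0
```

Run:
```python
from h import *
tm('t7.png');im=cv2.imread('pics/t7.png');cv2.imwrite('pics/c7.png',cv2.resize(im[160:300,270:415],None,fx=4,fy=4,interpolation=cv2.INTER_CUBIC))
```

```text
top tabs [(346.3, 0.1102), (46.9, 0.111), (286.3, 0.1105), (106.9, 0.1095), (226.2, 0.1095), (166.7, 0.1096)] red [(147.2, 0.1375)] org [(147.6, 0.0543)]
```

View pics/c7.png

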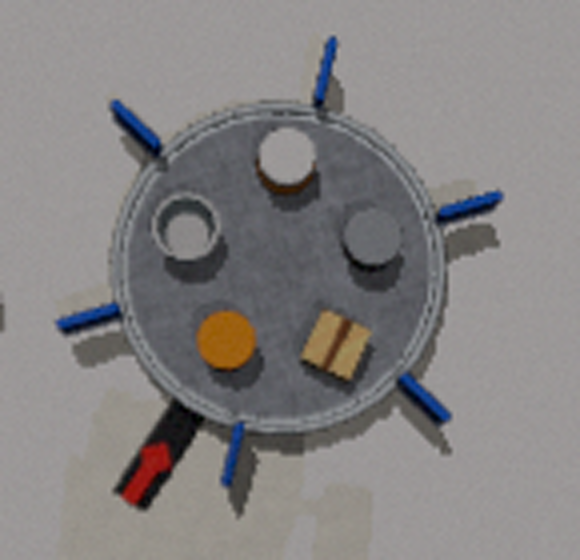

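The crop shows the orange cap at (227,340) in line with the pointer at (148,475), everything upright and the arm clear.

```bash
python3 -c "
from station import ctrl
print(ctrl.hand_in())"
```

```text
the job is handed in; nothing more can be done
None
```

The carousel is turned so the orange-capped cartridge stands in line with the red pointer (within about 0.5° by the camera). Nothing on the tray was touched or tipped, the arm stayed clear of the mug and tweezer, and the job is handed in at about 9 s.

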